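# Move the keepsakes to the other rack in mirror order

### The arm

A 7-joint arm with a two-finger parallel gripper is mounted at the origin on the work surface. World frame = base frame: x ahead of the robot, y to its left, z up, the work surface at z = 0. Lengths are in m, angles in rad, forces in N, time in s.
With the tool pointing down it reaches from about 0.425 to 1.025 m from the base axis. Payload 3.6 kg.
Tool frame: the origin (TCP) lies midway between the tips of the shut fingers; the grasp point (between the pads) lies 19 mm behind it; z points along the fingers, y is the direction in which the jaws open and shut (so a half turn about z gives the same grasp; the last joint's range is limited). The gripper opens to 85 mm and grips with 20 to 120 N. Pads are 22 mm wide; open, the fingers measure 114 mm over their backs; the gripper's body (76 mm by 85 mm) begins 54 mm behind the grasp point. The pads swing forward as they close: fully open they stand 13 mm farther back than shut.
Start: joints at [1.048, 0.591, 0.048, 1.609, -0.033, 0.943, -0.034], TCP at [0.302, -0.659, 0.231] pointing down, gripper open.
Joint ranges: [-2.69, 2.69], [-0.47, 2.24], [-1.27, 1.36], [0.19, 2.51], [-1.53, 4.68], [0.08, 2.07], [-3.09, 3.09]. Speed limits (rad/s): [2.57, 2.57, 3.14, 3.14, 3.14, 3.14, 3.14].

### API

Orientations are given as [roll, pitch, yaw] about the fixed x, y, z axes, in that order (R = Rz(yaw) Ry(pitch) Rx(roll)).
In Python, from cell import read_state, grab_frame, job_done gives the robot as it stands.
- The arm moves only by the shell command python3 -m jog 'ROWS' [FORCE]. ROWS is JSON, a list that holds one entry, the list of rows, each a list of 7 numbers: the turn, a rotation vector about the world's x, y, z in rad, then the shift along the world's x, y, z in cm, then the gripper's target within -1 to 1 (fully open at 1, half-way at 0, shut at -1). In form: [[[ax, ay, az, tx, ty, tz, claw], ...]]. A call has 1 to 8 rows; each row shifts and turns the commanded pose from where the row before left it; what a row does not reach is not made up. A row lasts 1/10 s, in which the tool goes at most 50 mm and 8.59 degrees, less where a joint would pass 70% of its speed; a pose out of reach is approached as far as the arm can. A call is refused whole if a number of a shift passes 5 or a number of a turn 0.15, either way. A call with a gripper value outside its range is refused whole. The fingers move at their own pace and stop on an object; FORCE is the grip in N (left out, the last holds). Time passes only in rows, so rows that do not move let the fingers close. It gives the time, the measured TCP pose, the force and the opening at its end, in the units of the state.
- read_state(): the state, without advancing time (a new reading comes with each control period).
- grab_frame(name): name is "scene" or "top"; returns a dict with "image" (480x640x3 uint8, blue, green, red), "depth" (480x640 float32, m along the optical axis (not along the pixel's ray), 0 where there is no reading), "vfov" (degrees; the focal length in pixels is half the picture's height over the tangent of half this angle, whatever the lens; pixels are square), "cx", "cy" (the principal point, pixels), "dist" ([k1, k2, p1, p2, k3] as OpenCV has them; the pictures are not rectified), "R" (3x3) and "t" (3): a world point X has camera coordinates R X + t. Camera axes: x right, y down, z forward; pixel columns grow to the right and rows downward; lengths in m; the calibration is good to about 2 mm. A picture is of the moment at which its call begins.
- job_done(): hands the job in, once; it reports no verdict.
The state is a dict: "t": time; "joint_pos": joint angles; "joint_velocities": joint speeds; "tau": joint torques, N m; "eef_pos": TCP position; "orientation": TCP orientation; "ft_force": force on the tool from outside, world axes, zero at the start; "torque": the same for the moment, N m; "gripper_width": finger opening in m.
Only numpy, scipy, OpenCV 4.12 (cv2) and the standard library are available. Lean on these libraries where they do the work, as an engineer would, in place of code of your own. Each camera call takes 0.05 s, during which the arm holds its last target.

### The job

Move the four keepsakes (round tin, glass cube, game cartridge, vase) from the rack with the cork pads to the empty rack on the other side, in reverse order: the one that stands leftmost goes into the rightmost bay, the next one into the next bay, and so on, so that the row becomes its own mirror image. Stand each the same way up in the middle of its own bay, lowering it rather than letting it drop, and leave the phone clip stand upright where it is.

Things in the scene. Friction and masses are not known exactly. Their poses are not given: they have to be found in the camera images.
- tin_center (a point): Round steel bottle cap tin, upright closed cylinder 52 mm in diameter over its lid (50 mm below it), 34 mm tall. The point is its centre, 17 mm above its underside; z is up.
- cube_center (a point): Translucent blue glass cube, 42 mm on each side, 180 g. The point is its centre, 21 mm above its underside; axes square to its faces, z up. It stands within about 0.2 rad of square to its pad.
- cartridge_center (a point): Grey plastic game cartridge lying flat, with a blank paper label on top: 56 mm along its x (across the row), 44 mm along its y (along the row), 18 mm thick. The point is its centre, 9 mm above its underside; z up. It lies within about 0.2 rad of square to its pad.
- vase_center (a point): Small white ceramic bud vase, upright: straight round body 42 mm in diameter up to 42 mm above its foot, then a narrow neck; 58 mm tall in all. The point is its centre, 29 mm above its foot; z up.
- tin_pad: Cork pad under the tin: round, 62 mm in diameter, 3 mm thick, glued in its bay of the old rack. Origin: centre of its underside, 15 mm above the shelf. y runs along the row (left +; pads 75 mm apart), x across it. It stays put and so still shows the old order when the row has gone.
- cube_pad: Cork pad under the glass cube: square, 54 mm a side, 3 mm thick, glued in its bay of the old rack. Origin: centre of its underside, 15 mm above the shelf. y runs along the row (left +; pads 75 mm apart), x across it. It stays put and so still shows the old order when the row has gone.
- cartridge_pad: Cork pad under the cartridge: rectangle, 68 mm along x by 56 mm along y, 3 mm thick, glued in its bay of the old rack. Origin: centre of its underside, 15 mm above the shelf. y runs along the row (left +; pads 75 mm apart), x across it. It stays put and so still shows the old order when the row has gone.
- vase_pad: Cork pad under the vase: hexagon, 54 mm across flats, 3 mm thick, glued in its bay of the old rack. Origin: centre of its underside, 15 mm above the shelf. y runs along the row (left +; pads 75 mm apart), x across it. It stays put and so still shows the old order when the row has gone.
- new_rack: Empty wooden rack, fixed: board 80 (x) by 303 mm (y, along the row; +y = left seen from the robot), 15 mm thick. Strips 3 mm thick, 8 mm above the board, part it into four 72 mm bays, open at front and back. Origin: centre of its underside. Bay centres at x = 0, y = -112.5, -37.5, 37.5, 112.5 mm, floor z = 15 mm. Both racks are alike, roughly left to right, each turned up to 0.2 rad.
- clip_stand: Spring-loaded phone clip stand behind the new rack (farther from the robot, about 125 mm from the row's centre line), loose: round steel foot 68 mm in diameter, thin stem, black clip on top, 100 mm tall, 250 g. Origin at the centre of its underside; z up. To be left alone.
Mind the look-alikes: they are no part of the job. What is shaped like the part that bears vase_center but orange or yellow is not meant.

How it is judged:
At the end, for the whole second after the job is handed in: Each keepsake stands in the new rack's bay whose place from the right equals its pad's place from the left: within 12 mm of the bay centre along the row, 15 mm across, on the board within 5 mm, upright (same way up) within 0.12 rad, released and at rest (x of tin_center in the frame of new_rack between -0.015 and 0.015 m and z of tin_center in the frame of new_rack between 0.027 and 0.037 m and angle between each of tin_center, cube_center, cartridge_center, vase_center's own z axis and vertical below 0.12 rad and linear speed of each of tin, cube, cartridge, vase below 0.02 m/s and angular speed of each of tin, cube, cartridge, vase below 0.2 rad/s and contact force between the fingers and tin below 0.05 N and ((y of each of cube_pad, cartridge_pad, vase_pad in the frame of tin_pad below 0 m and y of tin_center in the frame of new_rack between -0.1245 and -0.1005 m) or (y of cube_pad in the frame of tin_pad above 0 m and y of each of cartridge_pad, vase_pad in the frame of tin_pad below 0 m and y of tin_center in the frame of new_rack between -0.0495 and -0.0255 m) or (y of each of cube_pad, vase_pad in the frame of tin_pad below 0 m and y of cartridge_pad in the frame of tin_pad above 0 m and y of tin_center in the frame of new_rack between -0.0495 and -0.0255 m) or (y of each of cube_pad, cartridge_pad in the frame of tin_pad below 0 m and y of vase_pad in the frame of tin_pad above 0 m and y of tin_center in the frame of new_rack between -0.0495 and -0.0255 m) or (y of each of cube_pad, cartridge_pad in the frame of tin_pad above 0 m and y of vase_pad in the frame of tin_pad below 0 m and y of tin_center in the frame of new_rack between 0.0255 and 0.0495 m) or (y of each of cube_pad, vase_pad in the frame of tin_pad above 0 m and y of cartridge_pad in the frame of tin_pad below 0 m and y of tin_center in the frame of new_rack between 0.0255 and 0.0495 m) or (y of cube_pad in the frame of tin_pad below 0 m and y of each of cartridge_pad, vase_pad in the frame of tin_pad above 0 m and y of tin_center in the frame of new_rack between 0.0255 and 0.0495 m) or (y of each of cube_pad, cartridge_pad, vase_pad in the frame of tin_pad above 0 m and y of tin_center in the frame of new_rack between 0.1005 and 0.1245 m)) and x of cube_center in the frame of new_rack between -0.015 and 0.015 m and z of cube_center in the frame of new_rack between 0.031 and 0.041 m and contact force between the fingers and cube below 0.05 N and ((y of each of tin_pad, cartridge_pad, vase_pad in the frame of cube_pad below 0 m and y of cube_center in the frame of new_rack between -0.1245 and -0.1005 m) or (y of tin_pad in the frame of cube_pad above 0 m and y of each of cartridge_pad, vase_pad in the frame of cube_pad below 0 m and y of cube_center in the frame of new_rack between -0.0495 and -0.0255 m) or (y of each of tin_pad, vase_pad in the frame of cube_pad below 0 m and y of cartridge_pad in the frame of cube_pad above 0 m and y of cube_center in the frame of new_rack between -0.0495 and -0.0255 m) or (y of each of tin_pad, cartridge_pad in the frame of cube_pad below 0 m and y of vase_pad in the frame of cube_pad above 0 m and y of cube_center in the frame of new_rack between -0.0495 and -0.0255 m) or (y of each of tin_pad, cartridge_pad in the frame of cube_pad above 0 m and y of vase_pad in the frame of cube_pad below 0 m and y of cube_center in the frame of new_rack between 0.0255 and 0.0495 m) or (y of each of tin_pad, vase_pad in the frame of cube_pad above 0 m and y of cartridge_pad in the frame of cube_pad below 0 m and y of cube_center in the frame of new_rack between 0.0255 and 0.0495 m) or (y of tin_pad in the frame of cube_pad below 0 m and y of each of cartridge_pad, vase_pad in the frame of cube_pad above 0 m and y of cube_center in the frame of new_rack between 0.0255 and 0.0495 m) or (y of each of tin_pad, cartridge_pad, vase_pad in the frame of cube_pad above 0 m and y of cube_center in the frame of new_rack between 0.1005 and 0.1245 m)) and x of cartridge_center in the frame of new_rack between -0.015 and 0.015 m and z of cartridge_center in the frame of new_rack between 0.019 and 0.029 m and contact force between the fingers and cartridge below 0.05 N and ((y of each of tin_pad, cube_pad, vase_pad in the frame of cartridge_pad below 0 m and y of cartridge_center in the frame of new_rack between -0.1245 and -0.1005 m) or (y of tin_pad in the frame of cartridge_pad above 0 m and y of each of cube_pad, vase_pad in the frame of cartridge_pad below 0 m and y of cartridge_center in the frame of new_rack between -0.0495 and -0.0255 m) or (y of each of tin_pad, vase_pad in the frame of cartridge_pad below 0 m and y of cube_pad in the frame of cartridge_pad above 0 m and y of cartridge_center in the frame of new_rack between -0.0495 and -0.0255 m) or (y of each of tin_pad, cube_pad in the frame of cartridge_pad below 0 m and y of vase_pad in the frame of cartridge_pad above 0 m and y of cartridge_center in the frame of new_rack between -0.0495 and -0.0255 m) or (y of each of tin_pad, cube_pad in the frame of cartridge_pad above 0 m and y of vase_pad in the frame of cartridge_pad below 0 m and y of cartridge_center in the frame of new_rack between 0.0255 and 0.0495 m) or (y of each of tin_pad, vase_pad in the frame of cartridge_pad above 0 m and y of cube_pad in the frame of cartridge_pad below 0 m and y of cartridge_center in the frame of new_rack between 0.0255 and 0.0495 m) or (y of tin_pad in the frame of cartridge_pad below 0 m and y of each of cube_pad, vase_pad in the frame of cartridge_pad above 0 m and y of cartridge_center in the frame of new_rack between 0.0255 and 0.0495 m) or (y of each of tin_pad, cube_pad, vase_pad in the frame of cartridge_pad above 0 m and y of cartridge_center in the frame of new_rack between 0.1005 and 0.1245 m)) and x of vase_center in the frame of new_rack between -0.015 and 0.015 m and z of vase_center in the frame of new_rack between 0.039 and 0.049 m and contact force between the fingers and vase below 0.05 N and ((y of each of tin_pad, cube_pad, cartridge_pad in the frame of vase_pad below 0 m and y of vase_center in the frame of new_rack between -0.1245 and -0.1005 m) or (y of tin_pad in the frame of vase_pad above 0 m and y of each of cube_pad, cartridge_pad in the frame of vase_pad below 0 m and y of vase_center in the frame of new_rack between -0.0495 and -0.0255 m) or (y of each of tin_pad, cartridge_pad in the frame of vase_pad below 0 m and y of cube_pad in the frame of vase_pad above 0 m and y of vase_center in the frame of new_rack between -0.0495 and -0.0255 m) or (y of each of tin_pad, cube_pad in the frame of vase_pad below 0 m and y of cartridge_pad in the frame of vase_pad above 0 m and y of vase_center in the frame of new_rack between -0.0495 and -0.0255 m) or (y of each of tin_pad, cube_pad in the frame of vase_pad above 0 m and y of cartridge_pad in the frame of vase_pad below 0 m and y of vase_center in the frame of new_rack between 0.0255 and 0.0495 m) or (y of each of tin_pad, cartridge_pad in the frame of vase_pad above 0 m and y of cube_pad in the frame of vase_pad below 0 m and y of vase_center in the frame of new_rack between 0.0255 and 0.0495 m) or (y of tin_pad in the frame of vase_pad below 0 m and y of each of cube_pad, cartridge_pad in the frame of vase_pad above 0 m and y of vase_center in the frame of new_rack between 0.0255 and 0.0495 m) or (y of each of tin_pad, cube_pad, cartridge_pad in the frame of vase_pad above 0 m and y of vase_center in the frame of new_rack between 0.1005 and 0.1245 m))); the robot touches nothing.
It fails at once if the phone clip stand is shifted by more than 30 mm or tipped (distance of clip_stand from where it was at the start of the episode above 0.03 m or angle between clip_stand's own z axis and vertical above 0.4 rad).
It fails at once if the tin is dropped (falls faster than 0.6 m/s, about 2 cm of fall, while not held) (linear speed of tin above 0.6 m/s and contact force between the fingers and tin below 0.02 N).
It fails at once if the cube is dropped (falls faster than 0.6 m/s, about 2 cm of fall, while not held) (linear speed of cube above 0.6 m/s and contact force between the fingers and cube below 0.02 N).
It fails at once if the cartridge is dropped (falls faster than 0.6 m/s, about 2 cm of fall, while not held) (linear speed of cartridge above 0.6 m/s and contact force between the fingers and cartridge below 0.02 N).
It fails at once if the vase is dropped (falls faster than 0.6 m/s, about 2 cm of fall, while not held) (linear speed of vase above 0.6 m/s and contact force between the fingers and vase below 0.02 N).
It also fails if it takes over 104 s, if anything falls off the work surface, if the arm or the gripper's body presses on something with over 40 N, if the wrist force passes 120 N, or if a joint passes its speed limit or range.

## Working session

There is one attempt and no reset: what is moved stays moved. The work goes in short steps, Python scripts to look and compute and a shell command to move; the robot and the scene stay as the last step left them, time stands still between calls to the robot, and variables do not carry over. Pictures are saved under pics/ and viewed, and the job is handed in when it is done.

```bash
ls; mkdir -p pics; cat > h.py <<'E'
import numpy as np, cv2
from cell import read_state, grab_frame
def save(name,fn):
    f=grab_frame(name); cv2.imwrite(fn,f["image"]); np.savez(fn.replace('.png','.npz'),**{k:np.array(v) for k,v in f.items()}); return f
def K(f):
    fl=240/np.tan(np.radians(float(f["vfov"]))/2); return np.array([[fl,0,float(f["cx"])],[0,fl,float(f["cy"])],[0,0,1.]])
def ray(f,u,v):
    p=cv2.undistortPoints(np.array([[[u,v]]],float),K(f),np.array(f["dist"],float))[0,0]
    R=np.array(f["R"]);t=np.array(f["t"]); return -R.T@t, R.T@np.array([p[0],p[1],1.])
def atz(f,u,v,z):
    c,d=ray(f,u,v); return c+d*(z-c[2])/d[2]
def atd(f,u,v):
    c,d=ray(f,u,v); return c+d*float(f["depth"][int(round(v)),int(round(u))])
def proj(f,X):
    R=np.array(f["R"],float); return cv2.projectPoints(np.array(X,float).reshape(-1,1,3),cv2.Rodrigues(R)[0],np.array(f["t"],float),K(f),np.array(f["dist"],float))[0][:,0]
E
python3 - <<'E'
from h import *
for n in("scene","top"):
    f=save(n,f"pics/{n}0.png"); print(n,f["vfov"],f["cx"],f["cy"],f["dist"],-np.array(f["R"]).T@np.array(f["t"]))
print(read_state())
E
```

```text
pics
scene 55.95364202464242 313.7931869847805 244.14082619375142 [-0.04209461  0.          0.          0.          0.        ] [ 0.86812079 -0.3867424   0.68234653]
top 47.02605393630019 312.9609929821242 239.84259854146 [-0.1734866  0.         0.         0.         0.       ] [0.4749945  0.00099416 0.95894935]
{'t': 0.1, 'joint_pos': array([ 1.04748835,  0.59199117,  0.04827922,  1.60971817, -0.03330202,
        0.94269501, -0.03368347]), 'joint_velocities': array([ 0.00047611, -0.00103141,  0.00098654, -0.0041329 ,  0.00018069,
        0.00155499,  0.00084716]), 'tau': array([ 5.01199829e-03, -5.49998546e+01,  1.55323494e+00, -1.98823661e+01,
        9.72474081e-03,  3.82108570e-03, -1.91789070e-05]), 'eef_pos': array([ 0.30181326, -0.65836062,  0.23027165]), 'orientation': array([-3.13958742e+00,  9.57961005e-05,  4.29923886e-01]), 'ft_force': array([-0.65980742, -1.16423335,  0.52096996]), 'torque': array([-0.01045331, -0.08167836, -0.03239699]), 'gripper_width': 0.08527338659477735}
```

View pics/top0.png

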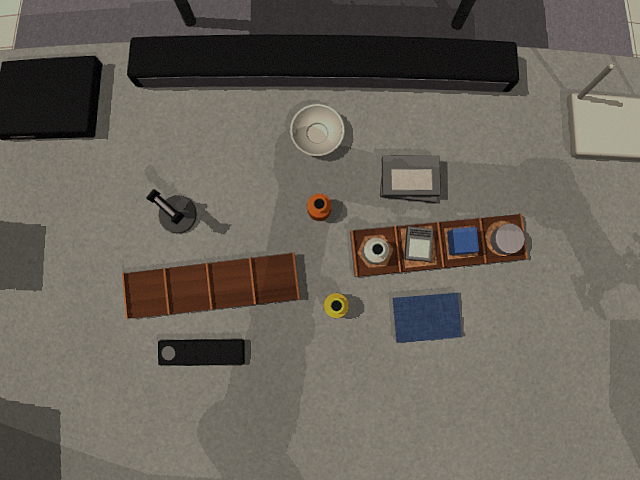

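View pics/scene0.png

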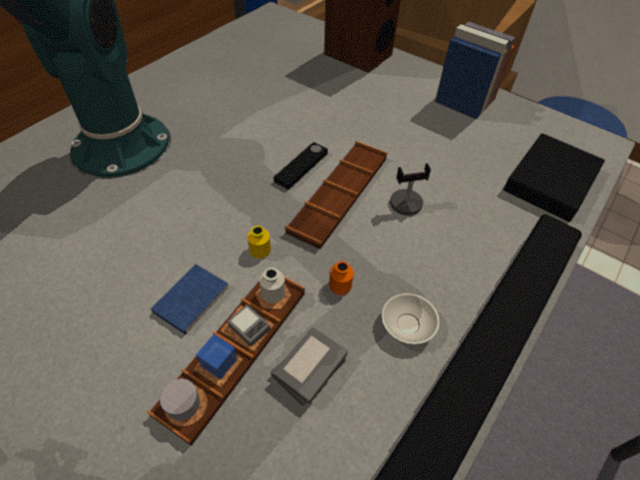

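The top view has +x up and +y left. The old rack is on the right, around (440,245), and reads left to right: vase, cartridge, cube, tin. The new rack is on the left, around (212,285), with the clip stand at (177,213). Next I'll enlarge crops to measure.

```bash
python3 - <<'E'
import cv2
a=cv2.imread('pics/top0.png')
cv2.imwrite('pics/c1.png',cv2.resize(a[205:285,345:535],None,fx=4.2,fy=4.2,interpolation=cv2.INTER_CUBIC))
cv2.imwrite('pics/c2.png',cv2.resize(a[175:330,115:310],None,fx=3.8,fy=3.8,interpolation=cv2.INTER_CUBIC))
s=cv2.imread('pics/scene0.png')
cv2.imwrite('pics/c3.png',cv2.resize(s[260:445,140:315],None,fx=3.2,fy=3.2,interpolation=cv2.INTER_CUBIC))
E
```

```text
(no output)
```

View pics/c1.png

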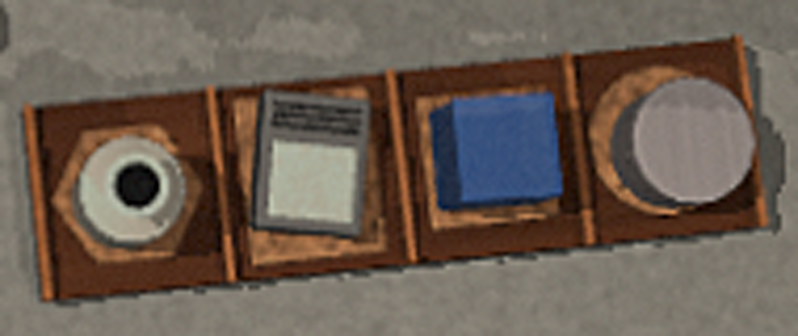

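View pics/c2.png

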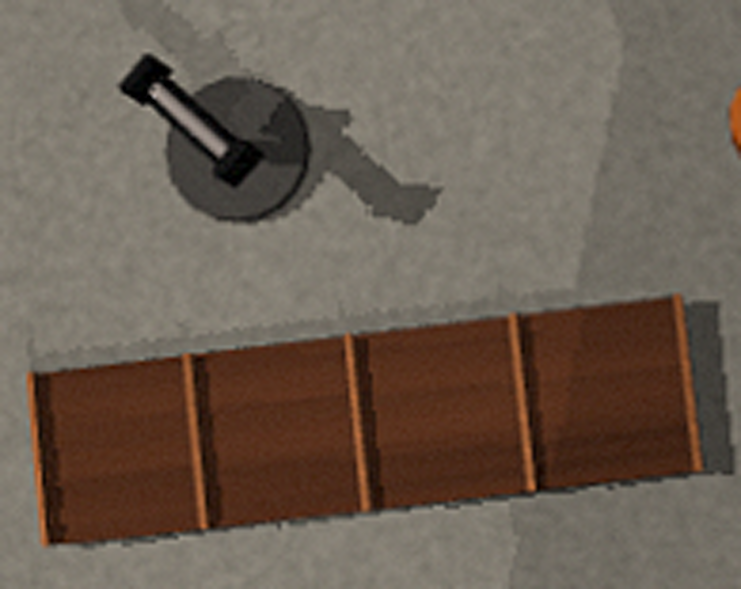

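View pics/c3.png

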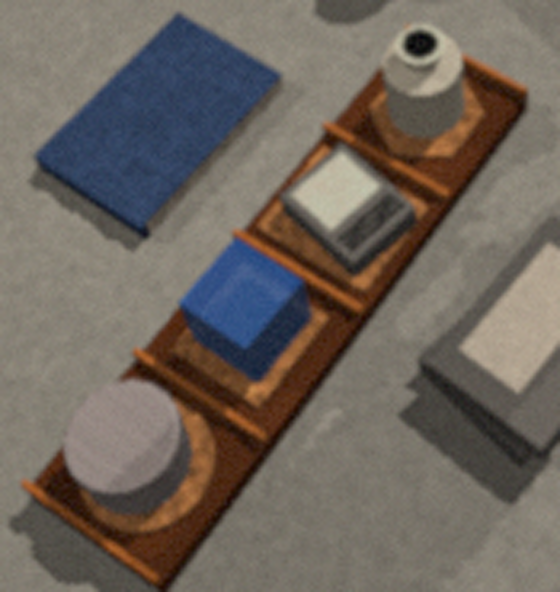

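```bash
python3 - <<'E'
from h import *
f=np.load('pics/top0.npz')
A=lambda x,y,z:atz(f,345+(x+.5)/4.2-.5,205+(y+.5)/4.2-.5,z)[:2]
B=lambda x,y,z:atz(f,115+(x+.5)/3.8-.5,175+(y+.5)/3.8-.5,z)[:2]
np.set_printoptions(precision=4,suppress=True)
def rack(P,pts):
    lt,lb,rt,rb=[P(*p,.023) for p in pts]
    c=(lt+lb+rt+rb)/4; d=(lt+lb-rt-rb)/2; yaw=np.arctan2(-d[0],d[1])
    e=((lt+rt)-(lb+rb))/2
    print('rack c',c,'yaw',yaw,np.arctan2(e[1],e[0]),'len',np.linalg.norm(d),np.linalg.norm(e))
    for y in(-.1125,-.0375,.0375,.1125): print('  bay',y,c+y*np.array([-np.sin(yaw),np.cos(yaw)]))
rack(A,[(28,106),(45,298),(738,38),(764,228)])
rack(B,[(32,373),(44,545),(680,296),(697,471)])
print('vase',A(137,185,.076))
def quad(P,q,z):
    p=[P(*a,z) for a in q]; c=sum(p)/4
    e=(p[0]+p[1]-p[2]-p[3])/2; g=(p[0]+p[3]-p[1]-p[2])/2
    print('c',c,'size',np.linalg.norm(e),np.linalg.norm(g),'yaw',np.arctan2(e[1],e[0]),np.arctan2(-g[0],g[1]))
quad(A,[(262,88),(370,100),(357,237),(253,226)],.036)
quad(A,[(453,97),(553,92),(562,198),(460,208)],.060)
p=[A(633,141,.052),A(755,141,.052),A(694,78,.052),A(694,204,.052)];print('tin',sum(p)/4,p[0][1]-p[1][1],p[2][0]-p[3][0])
print('clip foot',B(238,150,.006))
p=[B(145,78,.09),B(240,165,.09)];print('head',p)
# scene check
g=np.load('pics/scene0.npz')
C=lambda x,y,z:atz(g,140+(x+.5)/3.2-.5,260+(y+.5)/3.2-.5,z)[:2]
print('S vase',C(419,43,.076))
quad(C,[(414,210),(345,145),(284,198),(355,272)],.036)  # order arbitrary
quad(C,[(308,292),(246,232),(183,305),(241,350)],.060)
p=[C(64,436,.052),C(181,436,.052),C(122,378,.052),C(122,494,.052)];print('tin',sum(p)/4)
E
```

```text
rack c [ 0.5744 -0.2054] yaw 0.1098517504065377 0.10653578346736618 len 0.30053920730295053 0.07923133463459027
  bay -0.1125 [ 0.5867 -0.3172]
  bay -0.0375 [ 0.5785 -0.2427]
  bay 0.0375 [ 0.5703 -0.1681]
  bay 0.1125 [ 0.562  -0.0936]
rack c [0.4971 0.1897] yaw 0.13598719136073295 0.11564129996239045 len 0.2997805786528952 0.07866996462629604
  bay -0.1125 [0.5124 0.0782]
  bay -0.0375 [0.5022 0.1525]
  bay 0.0375 [0.492  0.2268]
  bay 0.1125 [0.4819 0.3011]
vase [ 0.5602 -0.0913]
c [ 0.5741 -0.1657] size 0.05590787654203777 0.043290177764681706 yaw -0.0842315467134844 -0.09255636496276817
c [ 0.5783 -0.24  ] size 0.0431234405908235 0.041059330917212436 yaw 0.06116652195728896 0.0879216033738018
tin [ 0.5835 -0.3196] 0.05125389158557603 0.05098114639028284
clip foot [0.6228 0.2545]
head [array([0.6406, 0.2747]), array([0.6033, 0.231 ])]
S vase [ 0.5582 -0.0928]
c [ 0.5762 -0.1695] size 0.04249209090910608 0.05462262756372082 yaw 1.539528511435686 -1.6937915164676611
c [ 0.5808 -0.2418] size 0.0419775166098077 0.04065281999082843 yaw 1.575661893244479 -1.6009963235141675
tin [ 0.5835 -0.3214]
```

```bash
python3 - <<'E'
from h import *
f=dict(np.load('pics/top0.npz'))
np.set_printoptions(precision=3,suppress=True)
for n,u,v in[('box near edge',385,196),('box mid',410,185),('box r',438,196),('orange',319,207),('orange L',311,215),('yellow',336,306),('yel top',336,295),('yel r',347,303),('book tl',397,300),('book tr',458,296),('remote tl',162,343),('remote tr',242,343),('head',235,0)]:
    print(n,atd(f,u,v))
E
python3 -m jog '[[[0,0,0.15,3,3.6,0,1],[0,0,0.15,3,3.6,0,1],[0,0,0.15,3,3.6,0,1],[0,0,0.15,3,3.6,0,1],[0,0,0.15,3,3.6,0,1],[0,0,0.15,3,3.6,0,1],[0,0,0.15,3,3.6,0,1],[0,0,0.15,3,3.6,0,1]]]' 40
```

```text
box near edge [ 0.657 -0.11   0.022]
box mid [ 0.674 -0.152  0.036]
box r [ 0.659 -0.203  0.02 ]
orange [0.629 0.004 0.061]
orange L [0.619 0.017 0.038]
yellow [ 0.467 -0.027  0.058]
yel top [ 0.485 -0.027  0.048]
yel r [ 0.472 -0.045  0.043]
book tl [ 0.478 -0.132  0.015]
book tr [ 0.486 -0.242  0.001]
remote tl [0.397 0.27  0.016]
remote tr [0.401 0.131 0.018]
head [ 1.48   0.302 -0.74 ]
t: 0.9
eef_pos: [0.5427, -0.3694, 0.231]
orientation: [-3.141, -0.0, 1.636]
ft_force: [1.4, -0.8, 0.1]
gripper_width: 0.0855
```

```bash
python3 -m jog '[[[0,0,0.022,2.04,2.45,0,1],[0,0,0.022,2.04,2.45,0,1],[0,0,0,0,0,-4,1],[0,0,0,0,0,-4,1],[0,0,0,0,0,-3,1],[0,0,0,0,0,0,1],[0,0,0,0,0,0,1]]]'; python3 - <<'E'
from h import *
save("scene","pics/s1.png"); f=save("top","pics/t1.png")
a=f["image"][170:320,400:590]; cv2.imwrite('pics/t1c.png',cv2.resize(a,None,fx=4,fy=4))
a=cv2.imread('pics/s1.png')[220:480,60:330]; cv2.imwrite('pics/s1c.png',cv2.resize(a,None,fx=2.3,fy=2.3))
E
```

```text
t: 1.6
eef_pos: [0.5827, -0.322, 0.1211]
orientation: [-3.141, -0.001, 1.674]
ft_force: [0.5, 0.5, 0.1]
gripper_width: 0.0852
```

View pics/s1c.png

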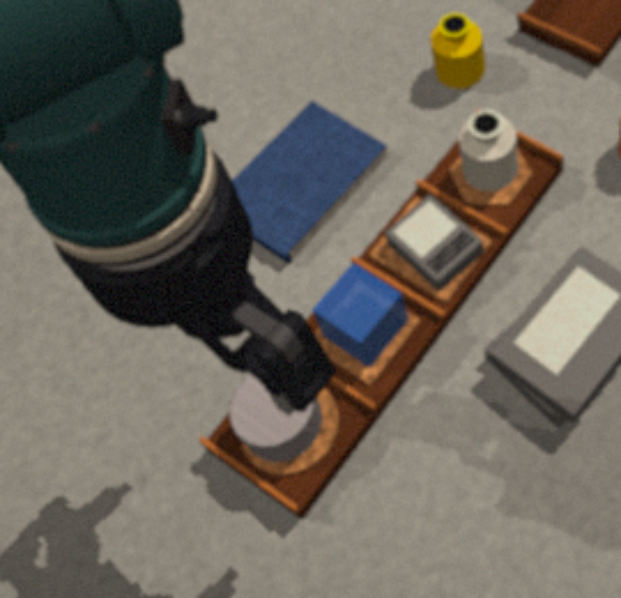

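View pics/t1c.png

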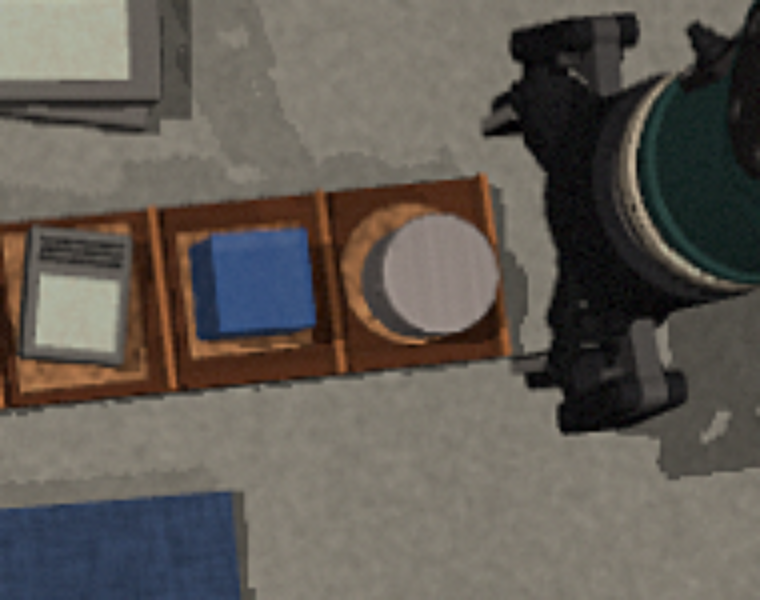

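```bash
python3 - <<'E'
from h import *
f=np.load('pics/t1.npz'); g=np.load('pics/s1.npz'); s=read_state(); p=s["eef_pos"]; th=s["orientation"][2]-np.pi/2
j=np.array([np.cos(th),np.sin(th),0])
P=[p+[0,0,.013]+j*.05,p+[0,0,.013]-j*.05,p,p+[0,0,.06]]
print((proj(f,P)-[400,170])*4); print((proj(g,P)-[60,220])*2.3)
E
```

```text
[[503.71248452 118.43141467]
 [536.23777729 374.9533887 ]
 [508.18311785 250.07139302]
 [567.8268583  229.81368106]]
[[304.66447595 400.67904582]
 [170.90388029 305.98655568]
 [241.58053342 361.28057811]
 [212.71559617 315.5487346 ]]
```

```bash
python3 -m jog '[[[0,0,0,0.1,0.1,-3,1],[0,0,0,0,0,-3,1],[0,0,0,0,0,-2.5,1],[0,0,0,0,0,-1.5,1],[0,0,0,0,0,0,1]]]' && python3 -m jog '[[[0,0,0,0,0,0,-0.6],[0,0,0,0,0,0,-0.6],[0,0,0,0,0,0,-0.6],[0,0,0,0,0,0,-0.6],[0,0,0,0,0,0,-0.6],[0,0,0,0,0,0,-0.6],[0,0,0,0,0,0,-0.6],[0,0,0,0,0,0,-0.6]]]' 40
```

```text
t: 2.2
eef_pos: [0.5835, -0.3209, 0.0207]
orientation: [-3.14, -0.001, 1.674]
ft_force: [-0.5, -0.9, -0.0]
gripper_width: 0.0851
t: 3.0
eef_pos: [0.5849, -0.3217, 0.0235]
orientation: [3.14, 0.002, 1.674]
ft_force: [-1.9, 0.9, 5.4]
gripper_width: 0.0501
```

```bash
python3 -m jog '[[[0,0,0,0,0,0.5,-0.6],[0,0,0,0,0,1,-0.6],[0,0,0,0,0,2,-0.6],[0,0,0,0,0,3,-0.6],[0,0,0,0,0,4,-0.6],[0,0,0,0,0,4,-0.6],[0,0,0,0,0,0,-0.6]]]'; python3 - <<'E'
from h import *
save("scene","pics/s2.png"); f=save("top","pics/t2.png")
a=cv2.imread('pics/s2.png')[160:480,60:400]; cv2.imwrite('pics/s2c.png',cv2.resize(a,None,fx=1.8,fy=1.8))
E
```

```text
t: 3.7
eef_pos: [0.5883, -0.3227, 0.1737]
orientation: [3.13, 0.007, 1.674]
ft_force: [0.8, 0.2, -0.0]
gripper_width: 0.0499
```

View pics/s2c.png

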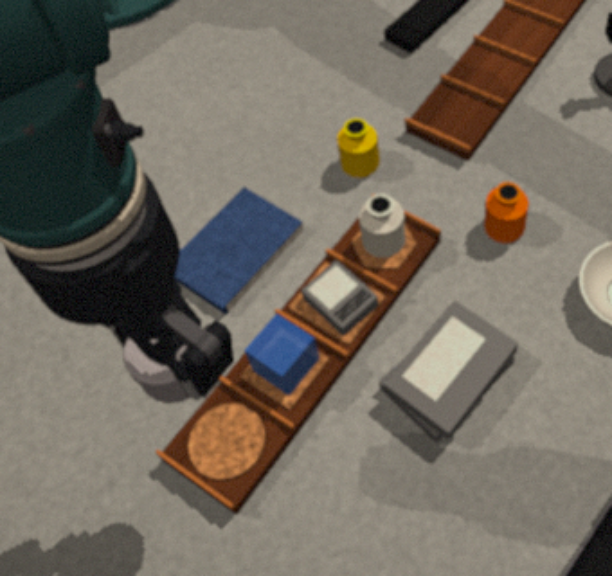

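View pics/t2.png

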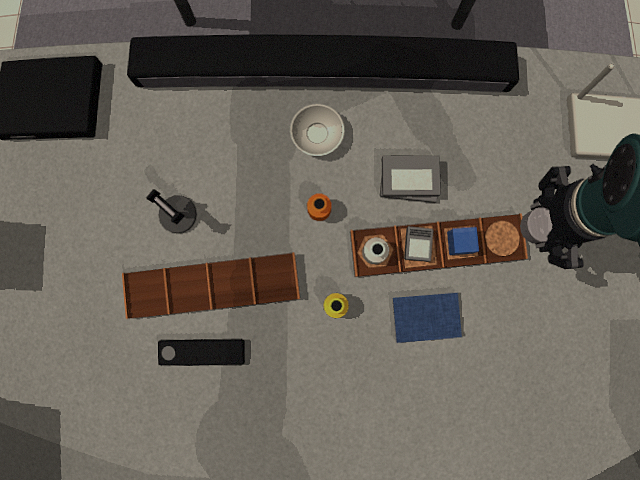

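```bash
python3 -m jog '[[[0.003,0.006,0.002,-0.66,2,0,-0.6],[0.003,0.006,0.002,-0.66,3.9,0,-0.6],[0,0,0.002,-0.66,4.2,0,-0.6],[0,0,0.002,-0.66,4.2,0,-0.6],[0,0,0.002,-0.66,4.2,0,-0.6],[0,0,0.002,-0.66,4.2,0,-0.6],[0,0,0.002,-0.66,4.2,0,-0.6],[0,0,0.002,-0.66,4.2,0,-0.6]]]' && python3 -m jog '[[[0,0,0.002,-0.66,4.2,0,-0.6],[0,0,0.002,-0.66,4.2,0,-0.6],[0,0,0.002,-0.66,4.2,0,-0.6],[0,0,0.002,-0.66,4.2,0,-0.6],[0,0,0.002,-0.66,4.2,0,-0.6],[0,0,0.002,-0.66,4.2,0,-0.6],[0,0,0.002,-0.66,3,0,-0.6],[0,0,0,0,0,0,-0.6]]]'
```

```text
t: 4.6
eef_pos: [0.5291, -0.0087, 0.1649]
orientation: [-3.127, -0.008, 1.69]
ft_force: [1.0, -0.1, -1.3]
gripper_width: 0.05
t: 5.4
eef_pos: [0.482, 0.2781, 0.1654]
orientation: [-3.129, -0.011, 1.713]
ft_force: [0.0, 0.5, -1.1]
gripper_width: 0.0505
```

```bash
python3 -m jog '[[[0,0,0,0,1.2,0,-0.6],[0,0,0,0,1.1,0,-0.6],[0,0,0,0,0,-3,-0.6],[0,0,0,0,0,-3,-0.6],[0,0,0,0,0,0,-0.6],[0,0,0,0,0,0,-0.6]]]'; python3 - <<'E'
from h import *
from scipy.spatial.transform import Rotation as R
s=read_state();print(s["eef_pos"],s["orientation"],R.from_euler('xyz',s["orientation"]).as_matrix()[:,2])
save("scene","pics/s3.png"); f=save("top","pics/t3.png")
a=f["image"][180:340,60:320]; cv2.imwrite('pics/t3c.png',cv2.resize(a,None,fx=3,fy=3))
a=cv2.imread('pics/s3.png')[60:300,220:500]; cv2.imwrite('pics/s3c.png',cv2.resize(a,None,fx=2.2,fy=2.2))
E
```

```text
t: 6.0
eef_pos: [0.4849, 0.2943, 0.106]
orientation: [-3.129, -0.006, 1.703]
ft_force: [0.7, 0.4, -0.6]
gripper_width: 0.0501
[0.48493272 0.29426373 0.1059936 ] [-3.1289324  -0.00631659  1.70261993] [-0.01338027  0.0045972  -0.99989991]
```

View pics/t3c.png

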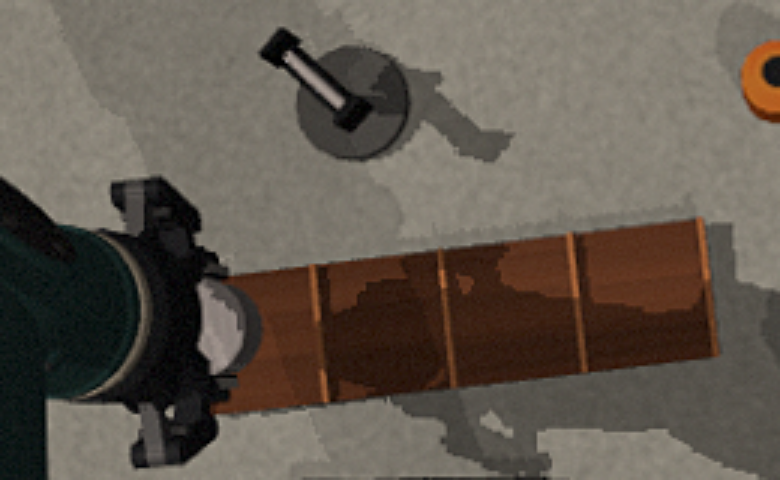

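View pics/s3c.png

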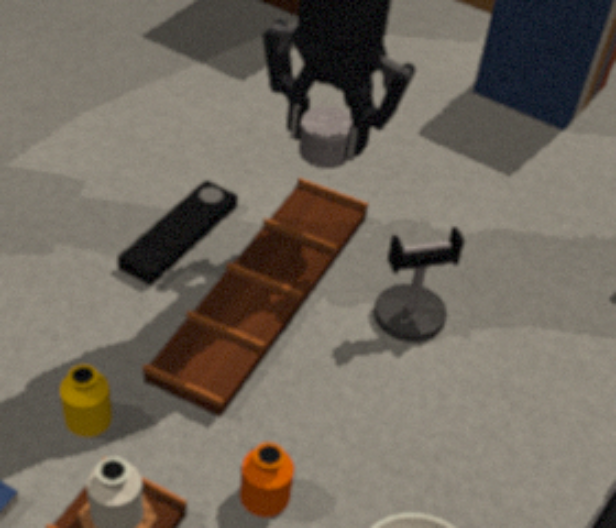

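```bash
python3 - <<'E'
from h import *
g=np.load('pics/s3.npz'); f=np.load('pics/t3.npz')
C=lambda x,y,z:atz(g,220+(x+.5)/2.2-.5,60+(y+.5)/2.2-.5,z)[:2]
p=[C(*q,.023) for q in[(366,206),(300,182),(220,408),(147,372)]]
print(p); c=sum(p)/4; d=(p[0]+p[1]-p[2]-p[3])/2; print(c,np.arctan2(-d[0],d[1]),np.linalg.norm(d))
print('tin bottom?',C(328,163,.100))
E
```

```text
[array([0.51614668, 0.33828703]), array([0.44216147, 0.32716028]), array([0.56046903, 0.03753566]), array([0.48634383, 0.02945327])]
[0.50128025 0.18310906] 0.1468236165782524 0.3024836824684267
tin bottom? [0.49636628 0.28344365]
```

```bash
python3 -m jog '[[[-0.004,-0.011,0,-0.15,0.35,-2.5,-0.6],[0,0,0,0,0,-2.5,-0.6],[0,0,0,0,0,-1.5,-0.6],[0,0,0,0,0,-1,-0.6],[0,0,0,0,0,0,-0.6],[0,0,0,0,0,0,-0.6]]]' && python3 -m jog '[[[0,0,0,0,0,-0.2,-0.6],[0,0,0,0,0,-0.2,-0.6],[0,0,0,0,0,-0.1,-0.6],[0,0,0,0,0,0,-0.6]]]'
```

```text
t: 6.7
eef_pos: [0.484, 0.2987, 0.0319]
orientation: [3.142, -0.002, 1.704]
ft_force: [0.7, 0.6, -1.8]
gripper_width: 0.0502
t: 7.1
eef_pos: [0.4834, 0.2984, 0.0264]
orientation: [-3.141, -0.002, 1.704]
ft_force: [0.2, 0.3, -0.5]
gripper_width: 0.05
```

```bash
python3 -m jog '[[[0,0,0,0,0,-0.15,-0.6],[0,0,0,0,0,-0.15,-0.6],[0,0,0,0,0,0,-0.6]]]';python3 -m jog '[[[0,0,0,0,0,-0.15,-0.6],[0,0,0,0,0,0,-0.6]]]'; python3 -m jog '[[[0,0,0,0,0,-0.1,-0.6],[0,0,0,0,0,0,-0.6]]]'
```

```text
t: 7.4
eef_pos: [0.4832, 0.2984, 0.0231]
orientation: [-3.14, -0.002, 1.704]
ft_force: [-0.4, 0.2, 0.2]
gripper_width: 0.0504
t: 7.6
eef_pos: [0.4833, 0.2984, 0.0216]
orientation: [-3.14, -0.002, 1.704]
ft_force: [-0.6, 0.2, -0.5]
gripper_width: 0.0503
t: 7.8
eef_pos: [0.4833, 0.2984, 0.0207]
orientation: [-3.14, -0.002, 1.704]
ft_force: [-0.5, -0.1, -1.9]
gripper_width: 0.0505
```

```bash
python3 -m jog '[[[0,0,0,0,0,-0.1,-0.6],[0,0,0,0,0,0,-0.6]]]';python3 -m jog '[[[0,0,0,0,0,-0.1,-0.6],[0,0,0,0,0,0,-0.6]]]'; python3 -m jog '[[[0,0,0,0,0,-0.1,-0.6],[0,0,0,0,0,0,-0.6]]]'
```

```text
t: 8.0
eef_pos: [0.4834, 0.2985, 0.0205]
orientation: [-3.141, -0.002, 1.704]
ft_force: [-0.5, -0.5, 5.5]
gripper_width: 0.0503
t: 8.2
eef_pos: [0.4834, 0.2985, 0.0204]
orientation: [-3.141, -0.001, 1.704]
ft_force: [-2.3, -0.4, 13.4]
gripper_width: 0.0497
t: 8.4
eef_pos: [0.4834, 0.2985, 0.0203]
orientation: [-3.142, -0.001, 1.704]
ft_force: [-4.4, -2.4, 20.5]
gripper_width: 0.0502
```

```bash
python3 -m jog '[[[0,0,0,0,0,0.2,-0.6],[0,0,0,0,0,0,0.3],[0,0,0,0,0,0,0.5],[0,0,0,0,0,0,1],[0,0,0,0,0,0,1],[0,0,0,0,0,0,1]]]' && python3 -m jog '[[[0,0,0,0,0,1.5,1],[0,0,0,0,0,3,1],[0,0,0,0,0,4,1],[0,0,0,0,0,4,1],[0,0,0,0,0,2,1],[0,0,0,0.6,-3,0,1],[0,0,0,0.66,-4,0,1],[0,0,0,0.66,-4,0,1]]]'; python3 - <<'E'
from h import *
save("scene","pics/s4.png"); f=save("top","pics/t4.png")
a=f["image"][180:340,60:320]; cv2.imwrite('pics/t4c.png',cv2.resize(a,None,fx=3,fy=3))
E
```

```text
t: 9.0
eef_pos: [0.4833, 0.2984, 0.0195]
orientation: [-3.14, -0.002, 1.704]
ft_force: [-0.5, 0.8, 0.3]
gripper_width: 0.0852
t: 9.8
eef_pos: [0.5028, 0.1878, 0.1663]
orientation: [3.141, -0.002, 1.706]
ft_force: [1.0, -0.8, -0.3]
gripper_width: 0.0854
```

View pics/s4.png

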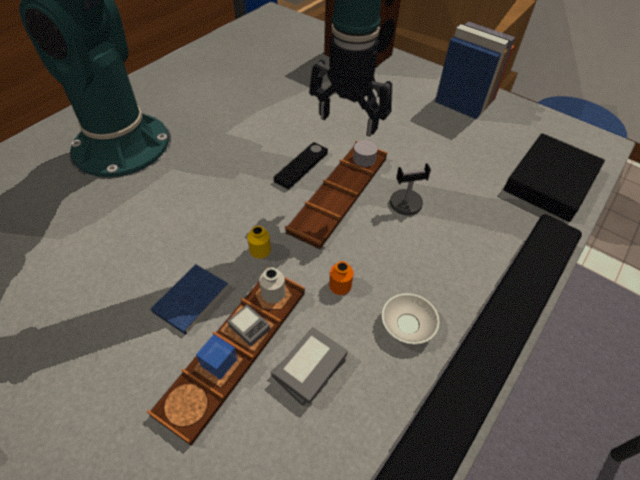

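View pics/t4c.png

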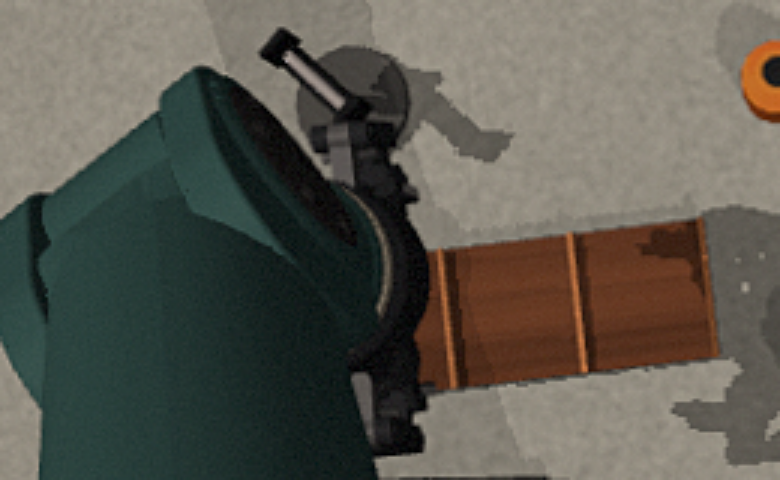

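```bash
python3 -m jog '[[[0,0,-0.007,0.7,-3.9,0,1],[0,0,-0.007,0.7,-3.9,0,1],[0,0,-0.007,0.7,-3.9,0,1],[0,0,-0.007,0.7,-3.9,0,1],[0,0,-0.007,0.7,-3.9,0,1],[0,0,-0.007,0.7,-3.9,0,1],[0,0,-0.007,0.7,-3.9,0,1],[0,0,-0.007,0.7,-3.9,0,1]]]' && python3 -m jog '[[[0,0,-0.007,0.7,-3.9,0,1],[0,0,-0.007,0.7,-3.9,0,1],[0,0,-0.007,0.7,-3.9,-2,1],[0,0,0,0,0,-2,1],[0,0,0,0,0,0,1],[0,0,0,0,0,0,1]]]'; python3 - <<'E'
from h import *
save("scene","pics/s5.png"); f=save("top","pics/t5.png")
a=f["image"][180:340,100:320]; cv2.imwrite('pics/t5c.png',cv2.resize(a,None,fx=3.5,fy=3.5,interpolation=cv2.INTER_CUBIC))
print(read_state()["eef_pos"],read_state()["orientation"])
E
```

```text
t: 10.7
eef_pos: [0.559, -0.1245, 0.1658]
orientation: [3.141, -0.002, 1.648]
ft_force: [1.0, -0.3, 0.0]
gripper_width: 0.0852
t: 11.3
eef_pos: [0.5797, -0.2389, 0.1253]
orientation: [-3.14, -0.003, 1.628]
ft_force: [-0.2, 0.6, -0.8]
gripper_width: 0.0854
[ 0.58059814 -0.23871044  0.12617257] [ 3.14066028e+00 -2.14914145e-03  1.62950449e+00]
```

View pics/t5c.png

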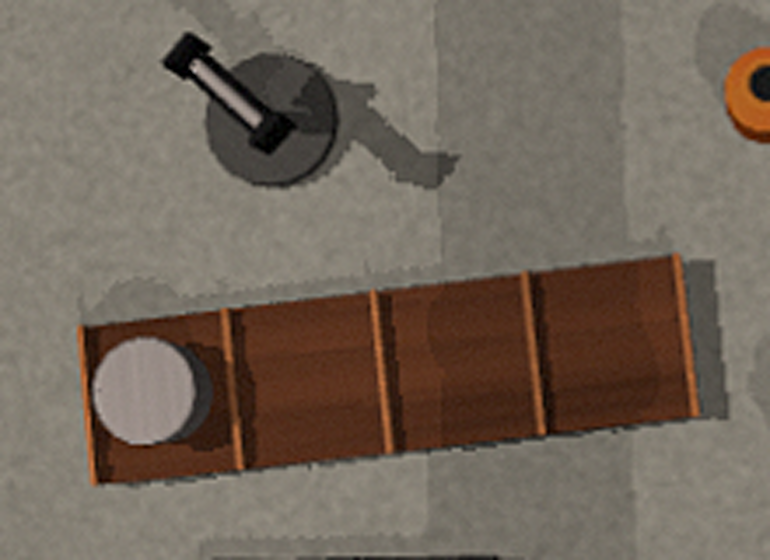

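View pics/s5.png

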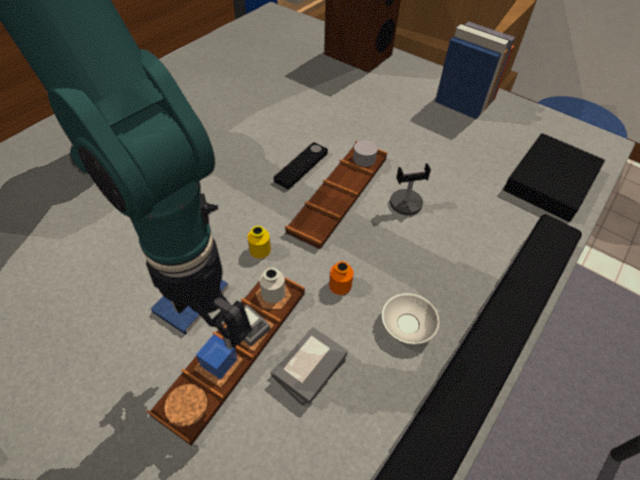

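```bash
python3 - <<'E'
from h import *
f=np.load('pics/t5.npz')
B=lambda x,y,z:atz(f,100+(x+.5)/3.5-.5,180+(y+.5)/3.5-.5,z)[:2]
p=[B(*q,.023) for q in[(82,327),(97,484),(677,256),(694,416)]]
c=sum(p)/4; d=(p[0]+p[1]-p[2]-p[3])/2; yaw=np.arctan2(-d[0],d[1]); print(c,yaw,np.linalg.norm(d))
t=(B(91,391,.049)+B(198,391,.049)+B(144,336,.049)+B(144,446,.049))/4
e=t-c;cs,sn=np.cos(yaw),np.sin(yaw)
print(t,[cs*e[0]+sn*e[1],-sn*e[0]+cs*e[1]])
E
```

```text
[0.49698062 0.18939274] 0.13650728219761096 0.29818914166504873
[0.48429341 0.30053285] [np.float64(0.0025551780615963963), np.float64(0.1118327325928419)]
```

```bash
python3 -m jog '[[[0,0,0,-0.1,-0.23,-3,1],[0,0,0,0,0,-3,1],[0,0,0,0,0,-2.5,1],[0,0,0,0,0,-1.7,1],[0,0,0,0,0,0,1],[0,0,0,0,0,0,1]]]' && python3 -m jog '[[[0,0,0,0,0,0,0.3],[0,0,0,0,0,0,0.1],[0,0,0,0,0,0,-0.1],[0,0,0,0,0,0,-0.7],[0,0,0,0,0,0,-0.7],[0,0,0,0,0,0,-0.7],[0,0,0,0,0,0,-0.7],[0,0,0,0,0,0,-0.7]]]' 40
```

```text
t: 12.0
eef_pos: [0.5794, -0.2424, 0.0236]
orientation: [3.141, -0.002, 1.628]
ft_force: [-0.4, -0.4, 1.0]
gripper_width: 0.0851
t: 12.8
eef_pos: [0.5791, -0.2432, 0.0239]
orientation: [3.141, -0.001, 1.627]
ft_force: [-0.9, 0.4, 6.4]
gripper_width: 0.0414
```

```bash
python3 -m jog '[[[0,0,0,0,0,0.5,-0.7],[0,0,0,0,0,1,-0.7],[0,0,0,0,0,2,-0.7],[0,0,0,0,0,3,-0.7],[0,0,0,0,0,4,-0.7],[0,0,0,0,0,4,-0.7],[0,0,0,0,0,0,-0.7],[0,0,0,0,0,0,-0.7]]]'; python3 - <<'E'
from h import *
f=save("top","pics/t6.png");f=save("scene","pics/s6.png")
a=f["image"][160:480,60:400]; cv2.imwrite('pics/s6c.png',cv2.resize(a,None,fx=1.8,fy=1.8))
E
```

```text
t: 13.6
eef_pos: [0.5788, -0.2431, 0.1691]
orientation: [3.141, -0.001, 1.627]
ft_force: [0.1, 0.3, -2.3]
gripper_width: 0.0416
```

View pics/s6c.png

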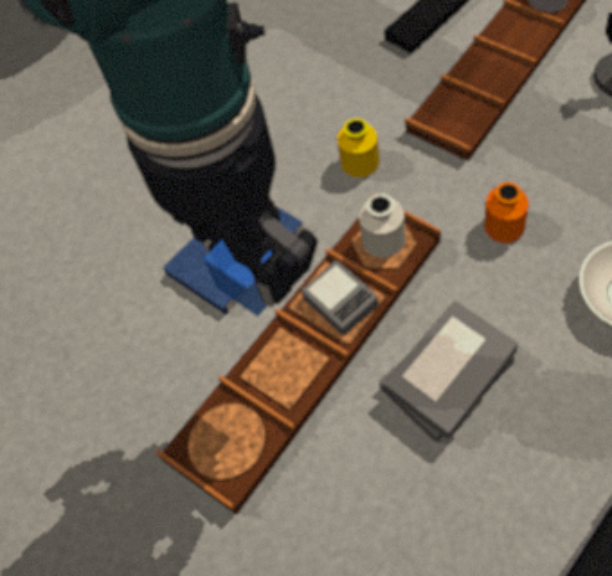

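```bash
python3 -m jog '[[[0,0,0.007,-0.71,2.5,0,-0.7],[0,0,0.007,-0.71,3.9,0,-0.7],[0,0,0.007,-0.71,4,0,-0.7],[0,0,0.007,-0.71,4,0,-0.7],[0,0,0.007,-0.71,4,0,-0.7],[0,0,0.007,-0.71,4,0,-0.7],[0,0,0.007,-0.71,4,0,-0.7],[0,0,0.007,-0.71,4,0,-0.7]]]' && python3 -m jog '[[[0,0,0.007,-0.71,4,0,-0.7],[0,0,0.007,-0.71,4,0,-0.7],[0,0,0.007,-0.71,4,0,-0.7],[0,0,0.007,-0.71,4,0,-0.7],[0,0,0,0,0,0,-0.7],[0,0,0,0,0,0,-0.7],[0,0,0,0,0,0,-0.7]]]'; python3 - <<'E'
from h import *
f=save("top","pics/t7.png");f=save("scene","pics/s7.png")
a=f["image"][40:280,220:500]; cv2.imwrite('pics/s7c.png',cv2.resize(a,None,fx=2.2,fy=2.2))
E
```

```text
t: 14.5
eef_pos: [0.5199, 0.0623, 0.1661]
orientation: [-3.137, -0.002, 1.683]
ft_force: [0.5, 0.2, -2.1]
gripper_width: 0.0412
t: 15.2
eef_pos: [0.4927, 0.2193, 0.1665]
orientation: [-3.138, 0.0, 1.71]
ft_force: [0.0, -0.9, -2.3]
gripper_width: 0.0417
```

View pics/s7c.png

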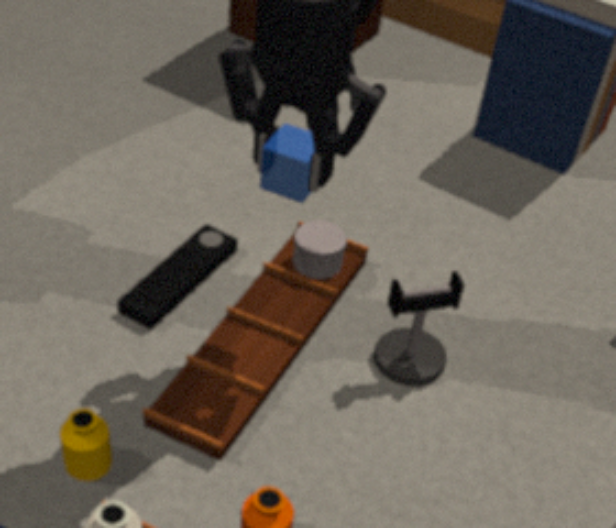

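```bash
python3 -m jog '[[[0,0,0,0.1,0.3,-3,-0.7],[0,0,0,0,0,-4,-0.7],[0,0,0,0,0,-3,-0.7],[0,0,0,0,0,-2,-0.7],[0,0,0,0,0,-1.5,-0.7],[0,0,0,0,0,-0.5,-0.7],[0,0,0,0,0,0,-0.7],[0,0,0,0,0,0,-0.7]]]' && python3 -m jog '[[[0,0,0,0,0,-0.2,-0.7],[0,0,0,0,0,-0.1,-0.7],[0,0,0,0,0,0,-0.7]]]'
```

```text
t: 16.1
eef_pos: [0.4951, 0.2239, 0.0284]
orientation: [3.141, -0.002, 1.71]
ft_force: [-0.3, -0.2, -1.7]
gripper_width: 0.0417
t: 16.4
eef_pos: [0.4946, 0.2242, 0.0252]
orientation: [-3.141, -0.002, 1.711]
ft_force: [0.2, -0.2, -1.7]
gripper_width: 0.0416
```

```bash
python3 -m jog '[[[0,0,0,0,0,-0.1,-0.7],[0,0,0,0,0,-0.1,-0.7],[0,0,0,0,0,0,-0.7]]]'; python3 -m jog '[[[0,0,0,0,0,-0.1,-0.7],[0,0,0,0,0,0,-0.7]]]'
```

```text
t: 16.7
eef_pos: [0.4943, 0.2241, 0.0227]
orientation: [-3.14, -0.002, 1.711]
ft_force: [-0.4, -0.3, -2.0]
gripper_width: 0.0417
t: 16.9
eef_pos: [0.4943, 0.2241, 0.0216]
orientation: [-3.14, -0.002, 1.711]
ft_force: [-0.5, -1.1, -2.1]
gripper_width: 0.0417
```

```bash
python3 -m jog '[[[0,0,0,0,0,-0.1,-0.7],[0,0,0,0,0,0,-0.7]]]'; python3 -m jog '[[[0,0,0,0,0,-0.1,-0.7],[0,0,0,0,0,0,-0.7]]]'
```

```text
t: 17.1
eef_pos: [0.4944, 0.2242, 0.0209]
orientation: [-3.141, -0.002, 1.711]
ft_force: [0.1, 0.0, -0.3]
gripper_width: 0.0415
t: 17.3
eef_pos: [0.4945, 0.2242, 0.0209]
orientation: [-3.141, -0.001, 1.711]
ft_force: [-1.4, -1.4, 9.3]
gripper_width: 0.042
```

```bash
python3 -m jog '[[[0,0,0,0,0,0.1,0],[0,0,0,0,0,0,0.3],[0,0,0,0,0,0,0.6],[0,0,0,0,0,0,1],[0,0,0,0,0,0,1],[0,0,0,0,0,0,1],[0,0,0,0,0,1.5,1],[0,0,0,0,0,3,1]]]' && python3 -m jog '[[[0,0,0,0,0,4,1],[0,0,0,0,0,4,1],[0,0,0,0,0,2,1],[0,0,-0.023,0.8,-3.9,0,1],[0,0,-0.023,0.8,-3.9,0,1],[0,0,-0.023,0.8,-3.9,0,1],[0,0,-0.023,0.8,-3.9,0,1],[0,0,-0.023,0.8,-3.9,0,1]]]' && python3 -m jog '[[[0,0,-0.023,0.8,-3.9,0,1],[0,0,-0.023,0.8,-3.9,0,1],[0,0,-0.023,0.8,-3.9,0,1],[0,0,-0.023,0.8,-3.9,0,1],[0,0,-0.023,0.8,-3.9,0,1],[0,0,0,0,0,-3,1],[0,0,0,0,0,0,1],[0,0,0,0,0,0,1]]]'; python3 - <<'E'
from h import *
f=save("scene","pics/s8.png");f=save("top","pics/t8.png")
cv2.imwrite('pics/t8c.png',cv2.resize(f["image"][180:340,100:320],None,fx=3.5,fy=3.5,interpolation=cv2.INTER_CUBIC))
cv2.imwrite('pics/t8d.png',cv2.resize(f["image"][180:300,340:540],None,fx=3.5,fy=3.5,interpolation=cv2.INTER_CUBIC))
E
```

```text
t: 18.1
eef_pos: [0.4928, 0.2234, 0.0645]
orientation: [-3.136, -0.0, 1.711]
ft_force: [0.9, 0.7, -0.3]
gripper_width: 0.0854
t: 18.9
eef_pos: [0.5343, 0.0275, 0.1658]
orientation: [-3.141, -0.002, 1.595]
ft_force: [0.6, 0.2, 0.2]
gripper_width: 0.0855
t: 19.7
eef_pos: [0.5735, -0.1647, 0.1353]
orientation: [-3.138, -0.003, 1.482]
ft_force: [0.2, 0.1, -0.4]
gripper_width: 0.0855
```

View pics/t8c.png

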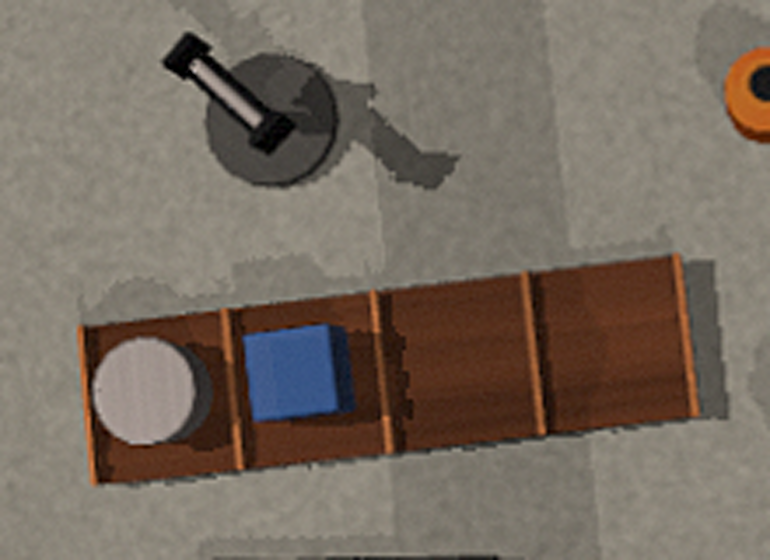

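View pics/t8d.png

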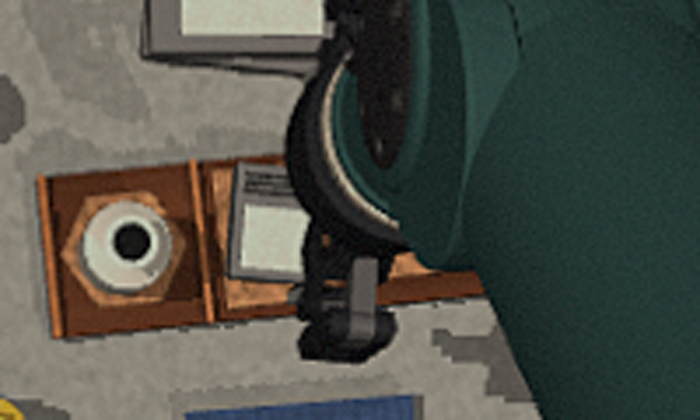

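```bash
python3 -m jog '[[[0,0,0,0.15,-0.28,-3,1],[0,0,0,0,0,-3,1],[0,0,0,0,0,-2.5,1],[0,0,0,0,0,-2,1],[0,0,0,0,0,-1.2,1],[0,0,0,0,0,0,1],[0,0,0,0,0,0,1]]]' && python3 -m jog '[[[0,0,0,0,0,0,0.5],[0,0,0,0,0,0,0.3],[0,0,0,0,0,0,0.1],[0,0,0,0,0,0,-0.5],[0,0,0,0,0,0,-0.5],[0,0,0,0,0,0,-0.5],[0,0,0,0,0,0,-0.5],[0,0,0,0,0,0,-0.5]]]' 40; python3 - <<'E'
from h import *
f=save("scene","pics/s9.png")
cv2.imwrite('pics/s9c.png',cv2.resize(f["image"][230:380,150:330],None,fx=4,fy=4,interpolation=cv2.INTER_CUBIC))
E
```

```text
t: 20.5
eef_pos: [0.5767, -0.1682, 0.0197]
orientation: [3.141, -0.002, 1.482]
ft_force: [0.3, -0.2, -0.2]
gripper_width: 0.085
t: 21.3
eef_pos: [0.5763, -0.1689, 0.0201]
orientation: [3.141, -0.001, 1.481]
ft_force: [-0.9, 1.3, 6.3]
gripper_width: 0.0551
```

View pics/s9c.png

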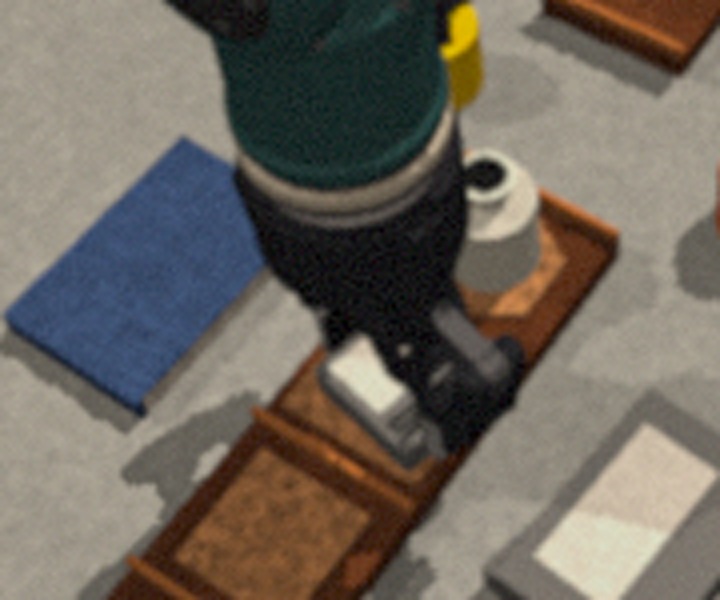

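```bash
python3 -m jog '[[[0,0,0,0,0,0.5,-0.5],[0,0,0,0,0,1,-0.5],[0,0,0,0,0,2,-0.5],[0,0,0,0,0,3,-0.5],[0,0,0,0,0,4,-0.5],[0,0,0,0,0,3,-0.5],[0,0,0,0,0,0,-0.5]]]' 50; python3 - <<'E'
from h import *
f=save("scene","pics/s10.png")
cv2.imwrite('pics/s10c.png',cv2.resize(f["image"][180:380,100:340],None,fx=3,fy=3,interpolation=cv2.INTER_CUBIC))
E
```

```text
t: 22.05
eef_pos: [0.5793, -0.1693, 0.159]
orientation: [3.133, -0.0, 1.481]
ft_force: [-0.1, 0.7, -0.4]
gripper_width: 0.055
```

View pics/s10c.png

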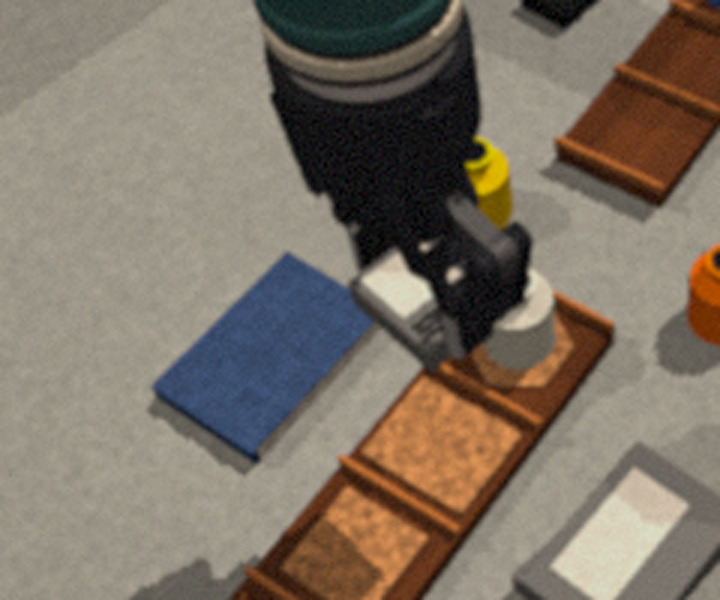

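```bash
python3 -m jog '[[[0,0,0.025,-0.8,2.5,0,-0.5],[0,0,0.025,-0.8,3.6,0,-0.5],[0,0,0.025,-0.8,3.6,0,-0.5],[0,0,0.025,-0.8,3.6,0,-0.5],[0,0,0.025,-0.8,3.6,0,-0.5],[0,0,0.025,-0.8,3.6,0,-0.5],[0,0,0.025,-0.8,3.6,0,-0.5],[0,0,0.025,-0.8,3.6,0,-0.5]]]' && python3 -m jog '[[[0,0,0.025,-0.8,3.6,0,-0.5],[0,0,0.005,0,0.6,0,-0.5],[0,0,0,0,0,0,-0.5],[0,0,0,0,0,0,-0.5],[0,0,0,0,0,0,-0.5]]]'; python3 - <<'E'
from h import *
f=save("scene","pics/s11.png")
cv2.imwrite('pics/s11c.png',cv2.resize(f["image"][60:260,220:460],None,fx=3,fy=3,interpolation=cv2.INTER_CUBIC))
E
```

```text
t: 22.9
eef_pos: [0.5102, 0.1092, 0.1526]
orientation: [-3.138, -0.001, 1.682]
ft_force: [0.1, 0.5, -0.8]
gripper_width: 0.0545
t: 23.4
eef_pos: [0.5039, 0.1481, 0.1533]
orientation: [-3.139, -0.0, 1.708]
ft_force: [-0.8, -0.2, -0.5]
gripper_width: 0.0546
```

View pics/s11c.png

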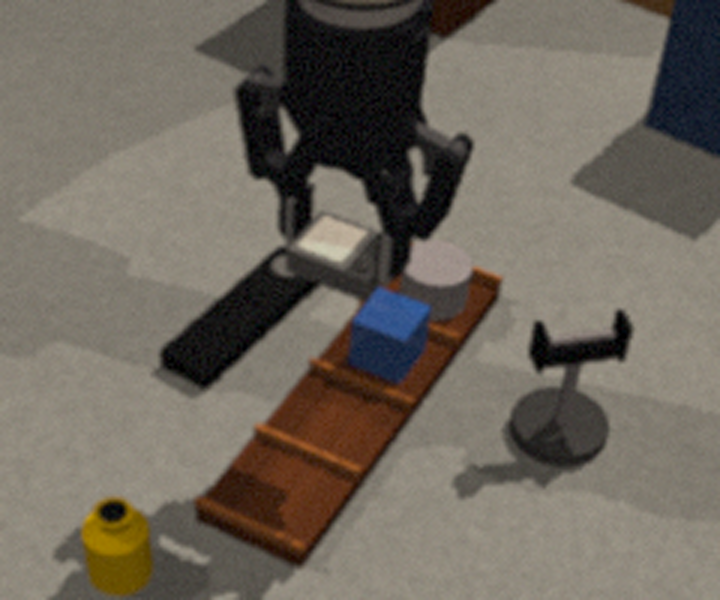

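```bash
python3 -m jog '[[[0,0,0,0,0,-3,-0.5],[0,0,0,0,0,-4,-0.5],[0,0,0,0,0,-2.5,-0.5],[0,0,0,0,0,-2,-0.5],[0,0,0,0,0,-1,-0.5],[0,0,0,0,0,-0.5,-0.5],[0,0,0,0,0,0,-0.5],[0,0,0,0,0,0,-0.5]]]' && python3 -m jog '[[[0,0,0,0,0,-0.2,-0.5],[0,0,0,0,0,-0.1,-0.5],[0,0,0,0,0,0,-0.5]]]'
```

```text
t: 24.25
eef_pos: [0.5046, 0.1503, 0.0246]
orientation: [3.141, -0.002, 1.71]
ft_force: [0.3, -0.4, -0.7]
gripper_width: 0.0547
t: 24.55
eef_pos: [0.504, 0.1504, 0.0211]
orientation: [-3.141, -0.002, 1.711]
ft_force: [-0.5, 0.1, -0.3]
gripper_width: 0.0549
```

```bash
python3 -m jog '[[[0,0,0,0,0,-0.1,-0.5],[0,0,0,0,0,-0.1,-0.5],[0,0,0,0,0,0,-0.5]]]'; python3 -m jog '[[[0,0,0,0,0,-0.1,-0.5],[0,0,0,0,0,0,-0.5]]]'
```

```text
t: 24.85
eef_pos: [0.5038, 0.1503, 0.0187]
orientation: [-3.14, -0.002, 1.711]
ft_force: [-0.1, 0.3, -0.8]
gripper_width: 0.0548
t: 25.05
eef_pos: [0.5038, 0.1503, 0.0177]
orientation: [-3.14, -0.002, 1.711]
ft_force: [-0.3, 0.1, -1.2]
gripper_width: 0.0544
```

```bash
python3 -m jog '[[[0,0,0,0,0,-0.1,-0.5],[0,0,0,0,0,0,-0.5]]]'; python3 -m jog '[[[0,0,0,0,0,-0.05,-0.5],[0,0,0,0,0,0,-0.5]]]'
```

```text
t: 25.25
eef_pos: [0.5039, 0.1504, 0.0172]
orientation: [-3.141, -0.002, 1.711]
ft_force: [-0.9, -0.3, 4.4]
gripper_width: 0.0543
t: 25.45
eef_pos: [0.504, 0.1504, 0.0172]
orientation: [-3.141, -0.001, 1.711]
ft_force: [-1.5, -0.8, 9.1]
gripper_width: 0.0544
```

```bash
python3 -m jog '[[[0,0,0,0,0,0.1,0.35],[0,0,0,0,0,0,0.5],[0,0,0,0,0,0,0.7],[0,0,0,0,0,0,1],[0,0,0,0,0,0,1],[0,0,0,0,0,0,1],[0,0,0,0,0,1.5,1],[0,0,0,0,0,3,1]]]' && python3 -m jog '[[[0,0,0,0,0,4,1],[0,0,0,0,0,4,1],[0,0,0,0,0,2,1],[0,0,-0.004,0.79,-3.46,0,1],[0,0,-0.004,0.79,-3.46,0,1],[0,0,-0.004,0.79,-3.46,0,1],[0,0,-0.004,0.79,-3.46,0,1],[0,0,-0.004,0.79,-3.46,0,1]]]' && python3 -m jog '[[[0,0,-0.004,0.79,-3.46,0,1],[0,0,-0.004,0.79,-3.46,0,1],[0,0,0,0,0,0,1],[0,0,0,0,0,0,1]]]'; python3 - <<'E'
from h import *
f=save("scene","pics/s12.png");f=save("top","pics/t12.png")
cv2.imwrite('pics/t12c.png',cv2.resize(f["image"][180:340,100:320],None,fx=3.5,fy=3.5,interpolation=cv2.INTER_CUBIC))
f=np.load('pics/s12.npz')
cv2.imwrite('pics/s12c.png',cv2.resize(f["image"][120:340,180:420],None,fx=2.7,fy=2.7,interpolation=cv2.INTER_CUBIC))
E
```

```text
t: 26.25
eef_pos: [0.5023, 0.1498, 0.0611]
orientation: [-3.136, -0.001, 1.711]
ft_force: [-0.4, -0.0, 0.4]
gripper_width: 0.0852
t: 27.05
eef_pos: [0.5433, -0.0241, 0.1623]
orientation: [-3.141, -0.002, 1.691]
ft_force: [1.3, -0.2, -0.1]
gripper_width: 0.0857
t: 27.45
eef_pos: [0.5589, -0.093, 0.162]
orientation: [-3.14, -0.002, 1.68]
ft_force: [0.4, 0.6, 1.0]
gripper_width: 0.0855
```

View pics/t12c.png

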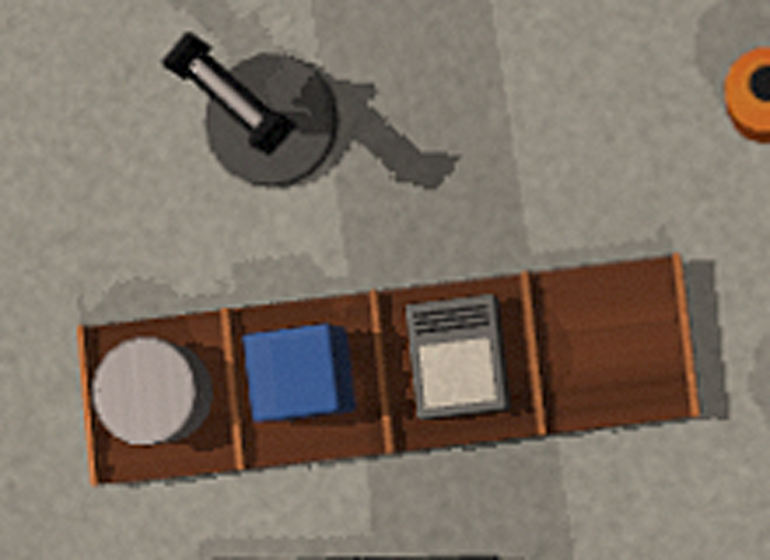

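View pics/s12c.png

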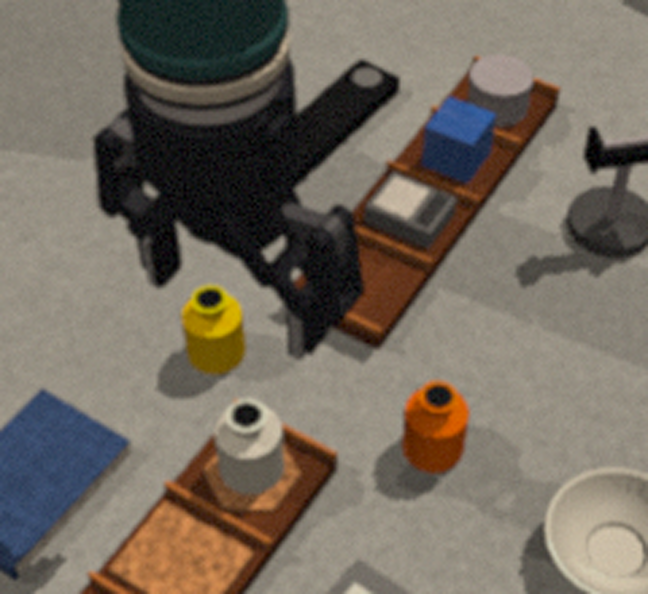

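```bash
python3 -m jog '[[[0,0,0,0,0.1,-3,1],[0,0,0,0,0,-4,1],[0,0,0,0,0,-3,1],[0,0,0,0,0,-2.5,1],[0,0,0,0,0,-1.5,1],[0,0,0,0,0,0,1],[0,0,0,0,0,0,1]]]' && python3 -m jog '[[[0,0,0,0,0,0,0.3],[0,0,0,0,0,0,0.1],[0,0,0,0,0,0,-0.1],[0,0,0,0,0,0,-0.6],[0,0,0,0,0,0,-0.6],[0,0,0,0,0,0,-0.6],[0,0,0,0,0,0,-0.6],[0,0,0,0,0,0,-0.6]]]' 40
```

```text
t: 28.25
eef_pos: [0.5596, -0.0899, 0.0228]
orientation: [-3.141, -0.002, 1.684]
ft_force: [0.4, -0.4, 0.8]
gripper_width: 0.0856
t: 29.05
eef_pos: [0.5596, -0.0911, 0.0235]
orientation: [3.141, -0.001, 1.682]
ft_force: [-1.1, 1.2, 4.8]
gripper_width: 0.041
```

Gripped. Next I'll lift it and move to the rightmost bay at (.5147,.0751).

```bash
python3 -m jog '[[[0,0,0,0,0,0.5,-0.6],[0,0,0,0,0,1,-0.6],[0,0,0,0,0,2,-0.6],[0,0,0,0,0,3,-0.6],[0,0,0,0,0,4,-0.6],[0,0,0,0,0,3,-0.6],[0,0,0,0,0,0,-0.6]]]' && python3 -m jog '[[[0,0,0.006,-0.9,2.5,0,-0.6],[0,0,0.006,-0.9,3.5,0,-0.6],[0,0,0.006,-0.9,3.6,0,-0.6],[0,0,0.006,-0.9,3.6,0,-0.6],[0,0,0.006,-0.9,3.4,0,-0.6],[0,0,0,0,0,0,-0.6],[0,0,0,0,0,0,-0.6],[0,0,0,0,0,0,-0.6]]]'; python3 - <<'E'
from h import *
f=save("scene","pics/s13.png")
cv2.imwrite('pics/s13c.png',cv2.resize(f["image"][60:280,180:420],None,fx=2.7,fy=2.7,interpolation=cv2.INTER_CUBIC))
E
```

```text
t: 29.75
eef_pos: [0.5623, -0.091, 0.1622]
orientation: [3.133, 0.0, 1.683]
ft_force: [0.9, 0.6, -2.0]
gripper_width: 0.0412
t: 30.55
eef_pos: [0.514, 0.0737, 0.1569]
orientation: [-3.14, -0.001, 1.711]
ft_force: [0.4, -0.6, -1.4]
gripper_width: 0.0411
```

View pics/s13c.png

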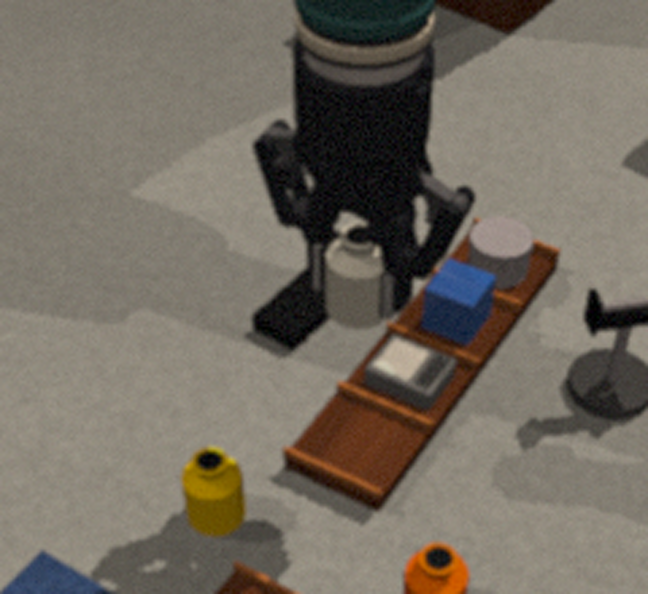

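```bash
python3 -m jog '[[[0,0,0,0,0,-3,-0.6],[0,0,0,0,0,-4,-0.6],[0,0,0,0,0,-2.5,-0.6],[0,0,0,0,0,-2,-0.6],[0,0,0,0,0,-1,-0.6],[0,0,0,0,0,-0.5,-0.6],[0,0,0,0,0,0,-0.6],[0,0,0,0,0,0,-0.6]]]' && python3 -m jog '[[[0,0,0,0,0,-0.2,-0.6],[0,0,0,0,0,-0.1,-0.6],[0,0,0,0,0,0,-0.6]]]'
```

```text
t: 31.4
eef_pos: [0.5149, 0.075, 0.028]
orientation: [3.141, -0.002, 1.712]
ft_force: [0.1, 0.1, -1.4]
gripper_width: 0.0412
t: 31.7
eef_pos: [0.5144, 0.0751, 0.0246]
orientation: [-3.141, -0.002, 1.713]
ft_force: [0.4, 0.6, -1.6]
gripper_width: 0.0411
```

```bash
python3 -m jog '[[[0,0,0,0,0,-0.1,-0.6],[0,0,0,0,0,-0.1,-0.6],[0,0,0,0,0,0,-0.6]]]'; python3 -m jog '[[[0,0,0,0,0,-0.1,-0.6],[0,0,0,0,0,0,-0.6]]]'
```

```text
t: 32.0
eef_pos: [0.5141, 0.0751, 0.0222]
orientation: [-3.14, -0.002, 1.713]
ft_force: [-0.6, 0.1, -2.6]
gripper_width: 0.041
t: 32.2
eef_pos: [0.5141, 0.0752, 0.0212]
orientation: [-3.14, -0.002, 1.713]
ft_force: [-0.3, -0.4, -0.5]
gripper_width: 0.0408
```

```bash
python3 -m jog '[[[0,0,0,0,0,-0.1,-0.6],[0,0,0,0,0,0,-0.6]]]'; python3 -m jog '[[[0,0,0,0,0,-0.05,-0.6],[0,0,0,0,0,0,-0.6]]]'
```

```text
t: 32.4
eef_pos: [0.5142, 0.0752, 0.0205]
orientation: [-3.141, -0.002, 1.713]
ft_force: [-0.5, -0.5, 1.0]
gripper_width: 0.0414
t: 32.6
eef_pos: [0.5142, 0.0752, 0.0204]
orientation: [-3.141, -0.001, 1.713]
ft_force: [-1.1, -0.9, 6.7]
gripper_width: 0.041
```

Contact at the expected height. Next I'll release, rise and move clear.

```bash
python3 -m jog '[[[0,0,0,0,0,0.1,0],[0,0,0,0,0,0,0.2],[0,0,0,0,0,0,0.5],[0,0,0,0,0,0,1],[0,0,0,0,0,0,1],[0,0,0,0,0,0,1],[0,0,0,0,0,1.5,1],[0,0,0,0,0,3,1]]]' && python3 -m jog '[[[0,0,0,0,0,4,1],[0,0,0,0,0,4,1],[0,0,0,0,0,2,1],[0,0,0,0.6,-3.5,0,1],[0,0,0,0.6,-4,0,1],[0,0,0,0.6,-4,0,1],[0,0,0,0.6,-4,0,1],[0,0,0,0.6,-4,0,1]]]' && python3 -m jog '[[[0,0,0,0.6,-4,0,1],[0,0,0,0.6,-3,0,1],[0,0,0,0,0,0,1],[0,0,0,0,0,0,1]]]'; python3 - <<'E'
from h import *
f=save("scene","pics/s14.png");g=f;f=save("top","pics/t14.png")
cv2.imwrite('pics/t14c.png',cv2.resize(f["image"][180:340,100:320],None,fx=3.5,fy=3.5,interpolation=cv2.INTER_CUBIC))
cv2.imwrite('pics/s14c.png',cv2.resize(g["image"][120:300,260:460],None,fx=3.2,fy=3.2,interpolation=cv2.INTER_CUBIC))
E
```

```text
t: 33.4
eef_pos: [0.5126, 0.0749, 0.0646]
orientation: [-3.136, -0.001, 1.713]
ft_force: [0.8, 0.2, 0.4]
gripper_width: 0.0851
t: 34.2
eef_pos: [0.544, -0.1215, 0.1658]
orientation: [-3.141, -0.002, 1.713]
ft_force: [-0.2, 0.5, 0.7]
gripper_width: 0.0852
t: 34.6
eef_pos: [0.5558, -0.1906, 0.1655]
orientation: [-3.14, -0.002, 1.711]
ft_force: [1.2, 0.9, -0.6]
gripper_width: 0.0855
```

View pics/t14c.png

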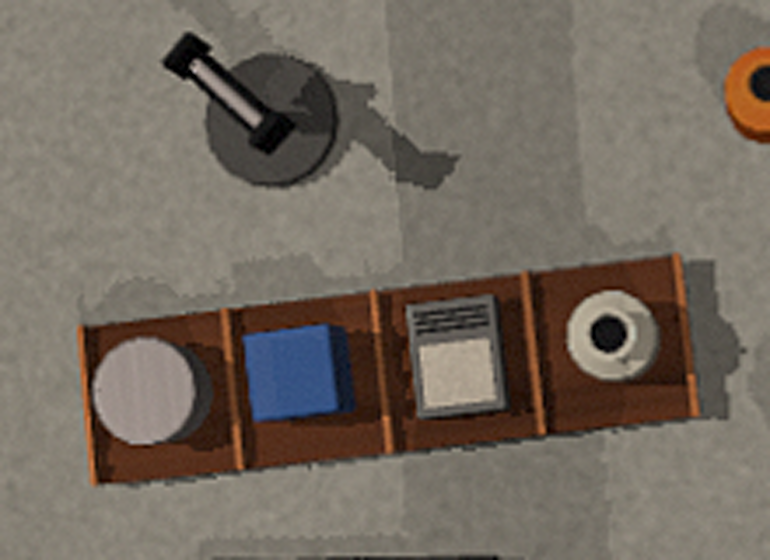

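View pics/s14c.png

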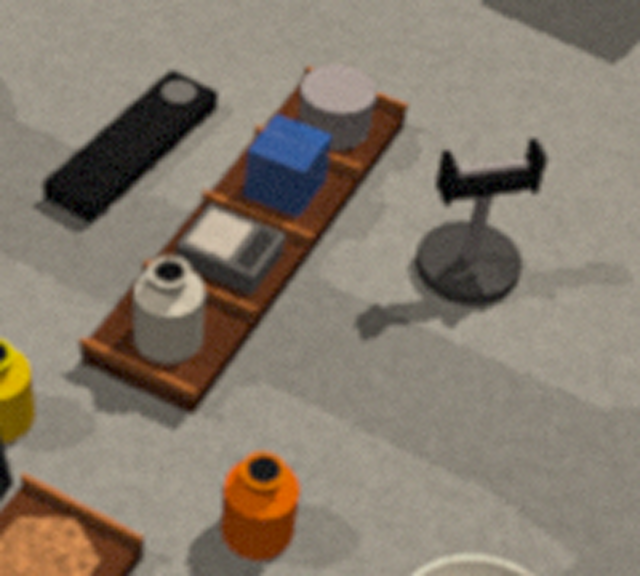

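The row now reads tin (145,391), cube (292,372), cartridge (456,357), vase (608,333), and all four stand upright. One last numeric check before handing in.

```bash
python3 - <<'E'
from h import *
f=np.load('pics/t14.npz')
B=lambda x,y,z:atz(f,100+(x+.5)/3.5-.5,180+(y+.5)/3.5-.5,z)[:2]
p=[B(*q,.023) for q in[(82,327),(97,484),(677,256),(694,416)]]
c=sum(p)/4; d=(p[0]+p[1]-p[2]-p[3])/2; yaw=np.arctan2(-d[0],d[1]);cs,sn=np.cos(yaw),np.sin(yaw)
for n,t in[('tin',B(144.5,391,.049)),('cube',sum(B(*q,.057) for q in[(244,335),(330,324),(340,412),(252,421)])/4),('cart',sum(B(*q,.033) for q in[(406,304),(495,294),(508,410),(416,418)])/4),('vase',B(608,333,.073))]:
    e=t-c; print(n,np.round([cs*e[0]+sn*e[1],-sn*e[0]+cs*e[1]],4))
from cell import job_done
print(job_done())
E
```

```text
tin [0.0025 0.1116]
cube [0.0026 0.0369]
cart [ 0.0027 -0.0384]
vase [ 0.003  -0.1157]
the job is handed in; nothing more can be done
None
```

I moved all four keepsakes to the new rack in mirrored order and handed the job in at about 34.6 s of the 104 s allowed. No verdict is reported. From left to right the row now reads tin, cube, cartridge, vase; on the old pads it was vase, cartridge, cube, tin.

- **Position:** The last top-camera check put each keepsake within about 3.5 mm of its bay centre along the row and 3 mm across. The limits are 12 mm and 15 mm.
- **Setting down:** I lowered each one until the wrist force showed contact, at the height I expected, and then released it. In the final pictures all four look upright.
- **Clip stand and gripper:** The clip stand shows no movement between pictures. The gripper is open and clear of everything.
- **Disagreement:** The two cameras differed by about 4 mm in x and 6 mm in y on where the new rack is, so I aimed for the average. The closing check uses the top camera only.

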